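# Lengthen a telescoping strobe arm by one hole

## Task

The telescoping strobe arm clamped in the cradle on the saloon table is one hole too short. Press its brass snap button down flush and slide the aluminium outer tube, by its orange thumb tab, away from the black clamp block to the very next hole, where the button must pop fully up again and lock. Feel your way gently, without leaning or shoving hard on the arm, leave the jar, lens cap and driver beside it where they lie, and let go once it has locked.

Things in the scene. Friction and masses are not known exactly. Their poses are not given: they have to be found in the camera images.
- cradle: Fixed plywood board, 360 x 100 x 12 mm, holding the thin-walled strobe arm, which takes 25 N at most. Origin: centre of its underside, below the snap button's usual place. x axis: along the arm, the way the outer tube slides out (lengthens); z up. At x = -165 to -115 mm a black clamp block 50 mm wide, 118 mm tall grips the 25 mm square dark inner tube; at x = +85 mm a saddle, up to 80 mm high, lies under the outer tube.
- button_mark (a point): A point on the cradle, 100 mm above the table: where the crown of the released snap button usually is. The arm was clamped by eye: button, tube and tab together sit up to 10 mm further along the cradle's x, either way, and up to 5 mm higher or lower (fixed during the job). Button: brass, 10 mm across, hemispherical dome, 6 mm proud of the outer tube's flat top; it only moves up and down.
- tab_mark (a point): A point on the cradle: where the foot of the orange thumb tab's face usually is at the start, level with the tube's top (94 mm above the table), 10 mm from the button's axis to the cradle's +x; it is off by the same up to 10 mm and 5 mm. Tab: an upright wall on the outer tube, 34 mm wide, 10 mm thick, 24 mm tall. Push it to the cradle's +x; a blunt fingertip against it covers the button too.
- snap_button (a joint): How far the button is pressed, m: 0 = fully up, 0.006 = flush with the tube's top face, about 0.008 while under the tube wall between holes. Spring: about 2.5 N to start, 5.5 N at flush, 6.5 N under the wall. Within about 1 mm of flush the hole's rim (wall 2 mm thick) rides over the dome when the tube is pushed; higher up the button locks the tube.
- outer_tube (a joint): Travel of the aluminium outer tube (30 mm square, 205 mm long, top usually 94 mm above the table, black ball on its end) to the cradle's +x, m. 0 at the start; 11 mm holes every 30 mm towards the clamp block, so the next is reached at 0.030 (play 0.5 mm): there the button springs up and stops the tube dead. Friction 2 to 4 N; up to about 15 N over the first few mm as the rim rides over the dome.
- grease_jar: Bystander: low jar with a white cap, 44 mm across, 40 mm tall, on the table beside the cradle, on its +y side; leave it. Origin: centre of its underside.
- lens_cap: Bystander: flat black lens cap, 60 mm across, 13 mm thick, on the table beside the cradle, on its +y side; leave it. Origin: centre of its underside.
- hex_driver: Bystander: red-handled driver 160 mm long, 26 mm thick, lying beside the cradle, on its -y side; leave it. Origin: under its middle.

How it is judged:
On the way, in this order (a step that is already met when the one before it is completed fails the run):
1. the button is pressed flush (at least 5 mm down) with the tube still at its first hole (value of joint snap_button above 0.005 m and value of joint outer_tube below 0.006 m), for 0.02 s.
2. the button has popped up in the next hole (value of joint snap_button below 0.0015 m and value of joint outer_tube between 0.028 and 0.032 m), for 0.1 s.
At the end, for the whole second after the job is handed in: The outer tube has been slid out by one hole, 30 mm within 2 mm, and rests there with the snap button fully up (within 1.5 mm) in the next hole (all of step 2 and velocity of joint outer_tube between -0.005 and 0.005 m/s); the robot touches nothing.
It fails at once if the robot bears on the strobe arm or its cradle with more than 25 N (contact force between any of the fingers, the arm and cradle above 25 N).
It fails at once if the tube is slid more than 36 mm out, or more than 6 mm inwards (value of joint outer_tube above 0.036 m or value of joint outer_tube below -0.006 m).
It fails at once if the jar, the lens cap or the driver beside the cradle is moved by more than 20 mm (distance of any of grease_jar, lens_cap, hex_driver from where it was at the start of the episode above 0.02 m).
It also fails if it takes over 38 s, if anything falls off the work surface, if the arm or the gripper's body presses on something with over 40 N, if the wrist force passes 120 N, or if a joint passes its speed limit or range.

## Robot

A 6-joint arm with a two-finger parallel gripper is mounted at the origin on the work surface. World frame = base frame: x ahead of the robot, y to its left, z up, the work surface at z = 0. Lengths are in m, angles in rad, forces in N, time in s.
With the tool pointing down it reaches from about 0.3 to 0.75 m from the base axis. Payload 8.5 kg.
Tool frame: the origin (TCP) lies midway between the tips of the shut fingers; the grasp point (between the pads) lies 19 mm behind it; z points along the fingers, y is the line along which they close (so a half turn about z gives the same grasp; the last joint's range is limited). The gripper opens to 85 mm and grips with 20 to 120 N. Pads are 22 mm wide; open, the fingers measure 114 mm over their backs; the gripper's body (76 mm by 85 mm) begins 54 mm behind the grasp point. The pads swing forward as they close: fully open they stand 13 mm farther back than shut.
Start: joints at [0.967, 0.381, 1.297, -0, 1.464, -0.215], TCP at [0.208, 0.509, 0.231] pointing down, gripper open.
Joint ranges: [-3.11, 3.11], [-0.89, 2.33], [0.22, 2.48], [-1.42, 4.56], [0.17, 2.85], [-2.88, 2.88]. Speed limits (rad/s): [2.39, 2.39, 3.14, 3.14, 3.14, 3.14].

## Interface

Orientations are given as a unit quaternion [x, y, z, w].
In Python, from plant import robot gives the robot as it stands.
- The arm moves only by the tool drive_tool, never from a script. Its argument "deltas" is a list of rows, each a list of 3 entries, a list of its own where there are three numbers: the shift along the tool's x, y, z in cm, then the turn about the tool's z in degrees, then the gripper's target within -1 to 1 (shut at 1, half-way at 0, fully open at -1). In form: [[[tx, ty, tz], roll, claw], ...]. A call has 1 to 20 rows; each row shifts and turns the commanded pose from where the row before left it, along the tool's axes as they then stand; what a row does not reach is not made up. A row lasts 1/8 s, in which the tool goes at most 62.5 mm and 10.7 degrees, less where a joint would pass 70% of its speed; a pose out of reach is approached as far as the arm can. A call with a gripper value outside its range is refused whole. The fingers move at their own pace and stop on an object; "newtons" is the grip in N (left out, the last holds). Time passes only in rows, so rows that do not move let the fingers close. It gives the time, the measured TCP pose, the force, the opening and the grip force at its end, in the units of the state.
- robot.get_state(): the state, without advancing time (a new reading comes with each control period).
- robot.snapshot(name): name is "side" or "top" or "wrist"; returns a dict with "color" (400x640x3 uint8, blue, green, red), "range_z" (400x640 float32, m along the optical axis (not along the pixel's ray), 0 where there is no reading), "camera_matrix" (3x3 intrinsics, pixels), "xyz" and "attitude" of the camera in the world. Camera axes: x right, y down, z forward; pixel columns grow to the right and rows downward; lengths in m; the calibration is good to about 2 mm. A picture is of the moment at which its call begins.
- robot.sign_off(): hands the job in; it is judged then, once.
The state is a dict: "t": time; "joint_pos": joint angles; "qvel": joint speeds; "joint_torque": joint torques, N m; "position": TCP position; "ee_rot": TCP orientation; "wrist_force": force on the tool from outside, world axes, zero at the start; "moment": the same for the moment, N m; "width": finger opening in m; "finger_force": force on a finger pad.
Only numpy, scipy, OpenCV 4.12 (cv2) and the standard library are available. Lean on these libraries where they do the work, as an engineer would, in place of code of your own. Each camera call takes 0.05 s, during which the arm holds its last target. There are 200 camera calls.

## Working session

There is one attempt and no reset: what is moved stays moved. The work goes in short steps, Python scripts to look and compute and a tool call to move; the robot and the scene stay as the last step left them, time stands still between calls to the robot, and variables do not carry over. Pictures are saved under pics/ and viewed, at most 10 in all, crops included, and the job is handed in when it is done.

Besides the shell and the picture viewer there is one more tool, called after "Emit:" by a JSON object that holds its "op" and its "data". drive_tool: Moves the arm, as the interface text tells. Its arguments: {"type":"object","properties":{"deltas":{"type":"array","items":{"type":"array"}},"newtons":{"type":"number"}},"required":["deltas"]}

```bash
mkdir -p pics; cat > h.py <<'E'
import numpy as np,cv2,pickle
from scipy.spatial.transform import Rotation as R
def save(s,fn): pickle.dump(s,open(fn,'wb'))
def rot(s):
    a=np.array(s['attitude']); return a if a.shape==(3,3) else R.from_quat(a).as_matrix()
def pts(s):
    d=s['range_z'];K=np.array(s['camera_matrix']);v,u=np.mgrid[:400,:640]
    p=np.dstack([(u-K[0,2])/K[0,0]*d,(v-K[1,2])/K[1,1]*d,d])
    return p@rot(s).T+np.array(s['xyz'])
E
python3 - <<'E'
from plant import robot
from h import *
for n in('top','side'):
    s=robot.snapshot(n);save(s,n+'.pkl');cv2.imwrite(f'pics/{n}1.png',s['color']);print(n,s['xyz'],s['attitude'],s['camera_matrix'])
print(robot.get_state())
E
```

```text
top [ 0.51494753 -0.00107281  0.84255732] [ 0.71161706 -0.70091069  0.01311517 -0.04640425] [[494.4905067    0.         317.20531788]
 [  0.         494.4905067  200.60226975]
 [  0.           0.           1.        ]]
side [ 0.20874638 -0.41445518  0.591304  ] [ 0.85676383 -0.31450401  0.15124596 -0.37969412] [[479.06254769   0.         319.31315409]
 [  0.         479.06254769 203.94475503]
 [  0.           0.           1.        ]]
{'t': 0.1, 'joint_pos': array([ 9.66682722e-01,  3.81112936e-01,  1.29820499e+00,  1.38095833e-05,
        1.46361617e+00, -2.15266632e-01]), 'qvel': array([-0.00028374, -0.00138927, -0.00085046,  0.00068018,  0.00115665,
       -0.00081752]), 'joint_torque': array([ 4.89136350e-03, -4.49217832e+01, -2.31659245e+01, -9.02639363e-05,
        3.60495898e-03, -3.42074077e-05]), 'position': array([0.20833404, 0.50870951, 0.2307752 ]), 'ee_rot': array([ 1.93201601e-01,  9.81158851e-01, -6.12481310e-04, -2.73461888e-04]), 'wrist_force': array([-0.06480733, -0.60691764, -0.5871024 ]), 'moment': array([-0.03047001, -0.05152424, -0.02573852]), 'finger_force': 0.0, 'width': 0.08519399941939433}
```

View pics/top1.png

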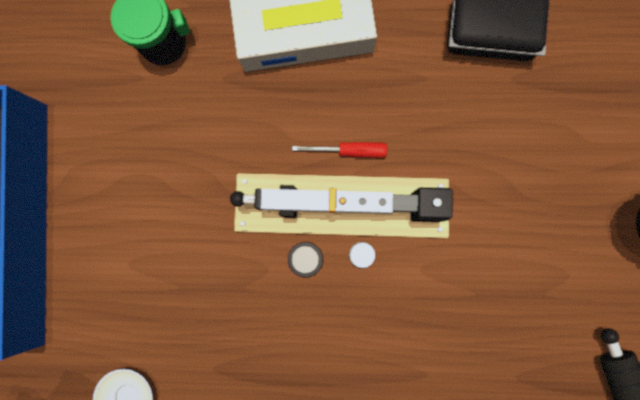

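View pics/side1.png

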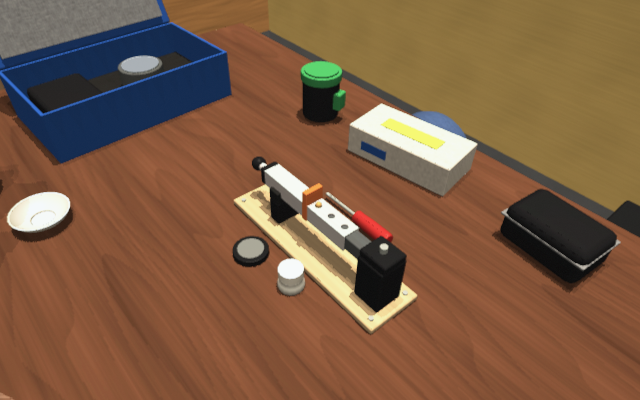

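The top view shows the orange tab at (332,200), the button at (343,201), the clamp block at (435,203), the jar at (362,255), the cap at (305,259) and the driver around (340,150). The side view confirms this layout: the tube slides toward the upper left and the tab stands beyond the button.

```bash
python3 - <<'E'
from h import *
s=pickle.load(open('top.pkl','rb'));P=pts(s);c=s['color'].astype(int)
print(rot(s).round(3))
for n,(u,v) in dict(btn=(343,201),tab=(332,200),tube1=(300,200),tube2=(352,201),clamp=(425,208),board=(390,230),table=(200,300),jar=(362,255),cap=(305,259),driver=(362,150)).items(): print(n,P[v,u].round(4))
b,g,r=c[...,0],c[...,1],c[...,2]
m=(P[...,2]>.008)&(P[...,2]<.016); m[:170]=0;m[242:]=0;m[:,:230]=0;m[:,455:]=0
m=m&(r>150)&(b<170)
v,u=np.nonzero(m);q=cv2.minAreaRect(P[m][:,:2].astype(np.float32));print('board',q,cv2.boxPoints(q))
o=(r>150)&(b<90)&(g<190)&(P[...,2]>.105);o[:170]=0;o[242:]=0;print('tab',o.sum(),P[o].mean(0),P[o].min(0),P[o].max(0))
sd=pickle.load(open('side.pkl','rb'));Q=pts(sd);c2=sd['color']
im=np.vstack([cv2.resize(s['color'][165:245,280:400],(780,300)[:2] and (450,300),interpolation=cv2.INTER_CUBIC),cv2.resize(c2[170:250,270:390],(450,300),interpolation=cv2.INTER_CUBIC)])
cv2.imwrite('pics/crop1.png',im)
E
```

```text
[[ 0.017 -0.996  0.084]
 [-0.999 -0.013  0.048]
 [-0.046 -0.084 -0.995]]
btn [ 0.5772 -0.0044  0.1015]
tab [0.5769 0.0118 0.12  ]
tube1 [0.5784 0.061  0.0949]
tube2 [ 0.5777 -0.0179  0.0979]
clamp [ 0.5679 -0.1253  0.1079]
board [ 0.5372 -0.0837  0.0117]
table [0.4137 0.2355 0.0018]
jar [ 0.4957 -0.0362  0.0429]
cap [0.4865 0.0574 0.0128]
driver [ 0.6693 -0.0353  0.0256]
board ((0.5787227153778076, -0.0015084445476531982), (0.36016079783439636, 0.10003992915153503), 89.19294738769531) [[ 0.52617127 -0.18086644]
 [ 0.6262012  -0.18227552]
 [ 0.63127416  0.17784955]
 [ 0.5312442   0.17925863]]
tab 12 [0.53459439 0.00422871 0.54025327] [ 0.51494753 -0.00107281  0.10756337] [0.56228271 0.01454018 0.84255732]
```

View pics/crop1.png

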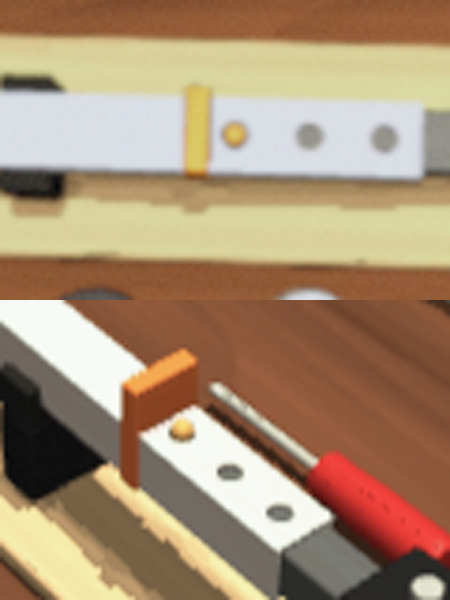

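Emit:
{"op": "drive_tool", "data": {"deltas": [[[-4.5,-2.8,0],0,1],[[-4.5,-2.8,0],0,1],[[-4.5,-2.8,0],0,1],[[-4.5,-2.8,0],0,1],[[-4.5,-2.8,0],0,1],[[-4.5,-2.8,0],0,1],[[-4.5,-2.8,0],0,1],[[-4.5,-2.8,0],0,1],[[-4.5,-2.8,0],0,1],[[-4.5,-2.8,0],0,1],[[-4.5,-2.8,0],0,1],[[-4.2,-3.0,0],0,1],[[0,0,0],9.8,1],[[0,0,0],9.8,1],[[0,0,0],9.8,1],[[0,0,0],9.8,1],[[0,0,0],9.8,1],[[0,0,0],9.8,1],[[0,0,0],9.8,1]], "newtons": 20}}

```text
t: 2.48
position: [0.5771, -0.0073, 0.2309]
ee_rot: [0.714, 0.7, -0.0, -0.0]
wrist_force: [-0.6, -0.3, 0.3]
width: 0.0001
finger_force: 0.0
```

```bash
python3 - <<'E'
from plant import robot
from h import *
s=robot.snapshot('wrist');save(s,'w.pkl');cv2.imwrite('pics/w1.png',s['color'])
st=robot.get_state();print(st['t'],st['position'],R.from_quat(st['ee_rot']).as_matrix().round(3),st['wrist_force'],st['width'])
print(s['xyz'],rot(s).round(3))
E
```

```text
2.525 [ 0.57712273 -0.00737306  0.23093255] [[ 0.028  1.    -0.001]
 [ 1.    -0.028  0.   ]
 [ 0.    -0.001 -1.   ]] [ 1.07035621 -0.14387882 -1.24455402] -4.923240343178237e-05
[0.57994799 0.07365425 0.37447884] [[ 1.    -0.019 -0.007]
 [-0.02  -0.95  -0.31 ]
 [-0.001  0.31  -0.951]]
```

View pics/w1.png

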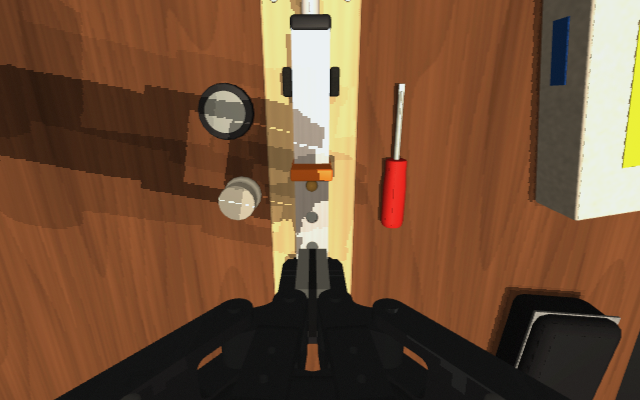

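The wrist view shows the tab at (312,173) with the button just below it at (312,186). The shut fingers are at about (313,255), in line with the tube.

```bash
python3 - <<'E'
from h import *
s=pickle.load(open('w.pkl','rb'));P=pts(s)
for v in (140,150,158,164,166,168,170,172,174,176,178,180,182,184,186,188,190,192,195,200,205,225,232,238): print(v,P[v,312].round(4),P[v,304].round(4),P[v,322].round(4),s['color'][v,312])
for n,f in (('w','w.pkl'),('top','top.pkl'),('side','side.pkl')):
    S=pickle.load(open(f,'rb'));Q=pts(S);m=(abs(Q[...,0]-.577)<.012)&(Q[...,2]>.085)&(Q[...,2]<.103)&(((Q[...,1]>.03)&(Q[...,1]<.09))|((Q[...,1]<-.03)&(Q[...,1]>-.05)));print(n,m.sum(),np.median(Q[m],0))
cv2.imwrite('pics/w1c.png',cv2.resize(s['color'][150:230,270:360],(720,600)[:2] and (675,600),interpolation=cv2.INTER_CUBIC))
E
```

```text
140 [0.5789 0.038  0.0964] [0.5721 0.0383 0.098 ] [0.5874 0.038  0.0979] [139 155 169]
150 [0.5787 0.0297 0.098 ] [0.5719 0.0299 0.0983] [0.5873 0.0294 0.0972] [138 154 169]
158 [0.5786 0.023  0.0988] [0.5717 0.0226 0.0962] [0.5873 0.0223 0.0958] [104 115 126]
164 [0.5785 0.0181 0.1005] [0.5716 0.0182 0.1002] [0.587  0.0183 0.1022] [ 17  50 109]
166 [0.5785 0.0182 0.1091] [0.5719 0.0183 0.1091] [0.5868 0.0183 0.1107] [ 11  48 109]
168 [0.5785 0.0182 0.1172] [0.5721 0.0183 0.117 ] [0.5866 0.0184 0.1187] [ 13  50 111]
170 [0.5785 0.0175 0.1213] [0.5721 0.0176 0.1212] [0.5865 0.0169 0.1193] [ 18  66 147]
172 [0.5785 0.0158 0.1211] [0.5721 0.0157 0.1201] [0.5865 0.0155 0.1205] [ 18  66 149]
174 [0.5784 0.0141 0.121 ] [0.572  0.0143 0.121 ] [0.5865 0.0139 0.1207] [ 16  66 148]
176 [0.5784 0.0126 0.1213] [0.572  0.0123 0.1198] [0.5864 0.0125 0.1216] [ 19  67 149]
178 [0.5784 0.0109 0.1211] [0.5719 0.011  0.121 ] [0.5864 0.0109 0.1218] [ 17  65 146]
180 [0.5783 0.0092 0.1209] [0.5719 0.0092 0.1204] [0.5864 0.009  0.1209] [ 17  60 133]
182 [0.5782 0.0024 0.1012] [0.5711 0.0016 0.0976] [0.587
[... 527 characters left out ...]
[ 0.5779 -0.0108  0.0967] [ 0.5708 -0.0106  0.0971] [ 0.5868 -0.0105  0.0982] [100 112 123]
200 [ 0.5778 -0.0154  0.0971] [ 0.5706 -0.0154  0.0966] [ 0.5868 -0.0155  0.0973] [100 111 122]
205 [ 0.5777 -0.02    0.0975] [ 0.5705 -0.0202  0.0964] [ 0.5868 -0.0206  0.0963] [ 99 111 121]
225 [ 0.5773 -0.0394  0.0977] [ 0.57   -0.0393  0.0976] [ 0.5865 -0.0398  0.0973] [200 220 234]
232 [ 0.5772 -0.0468  0.0968] [ 0.5697 -0.047   0.096 ] [ 0.5865 -0.047   0.0967] [218 234 236]
238 [ 0.5771 -0.053   0.0964] [ 0.5696 -0.0529  0.0965] [ 0.5864 -0.0527  0.0976] [218 234 237]
w 2703 [0.57702672 0.05441703 0.09714329]
top 833 [0.57688565 0.05005594 0.09615133]
side 451 [0.57664927 0.05121952 0.09678923]
```

View pics/w1c.png

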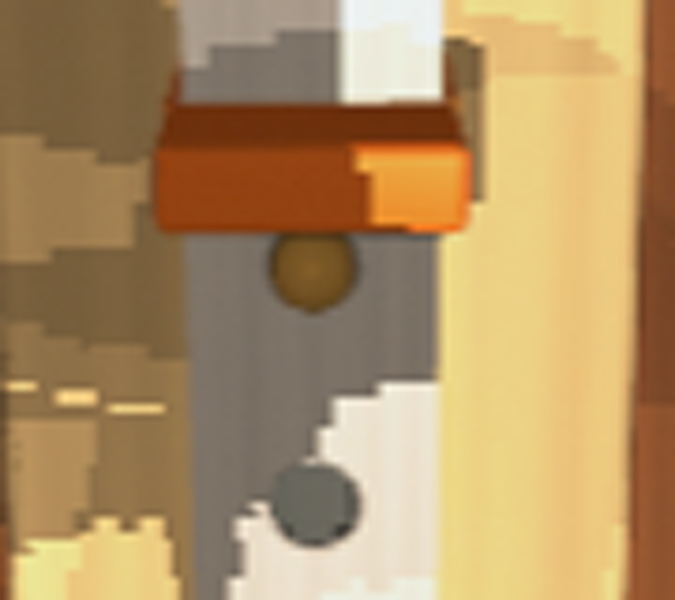

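The button crown is at about z 0.103, the tube top at about 0.097, the tab face at y of about 0.0075 and the button axis at y of about -0.002. I'll go down to just above the button.

Emit:
{"op": "drive_tool", "data": {"deltas": [[[0,0,2],-0.8,1],[[0,0,2],0,1],[[0,0,2],0,1],[[0,0,2],0,1],[[0,0,2],0,1],[[0,0,1.5],0,1],[[0,0,0.5],0,1],[[0,0,0.3],0,1],[[0,0,0.1],0,1],[[0,0,0],0,1]]}}

```text
t: 3.78
position: [0.5774, -0.0074, 0.1077]
ee_rot: [0.708, 0.707, 0.0, 0.0]
wrist_force: [0.5, -0.1, -0.4]
width: -0.0001
finger_force: 0.0
```

Emit:
{"op": "drive_tool", "data": {"deltas": [[[0,0,0.2],0,1],[[0,0,0.2],0,1],[[0,0,0.1],0,1],[[0,0,0.1],0,1],[[0,0,0],0,1]]}}

```text
t: 4.4
position: [0.5773, -0.0074, 0.1015]
ee_rot: [0.708, 0.707, 0.0, 0.0]
wrist_force: [-2.0, 0.5, 3.1]
width: 0.0001
finger_force: 1.3
```

Emit:
{"op": "drive_tool", "data": {"deltas": [[[0,0,0.1],0,1],[[0,0,0.1],0,1],[[0,0,0],0,1]]}}

```text
t: 4.78
position: [0.5773, -0.0074, 0.0994]
ee_rot: [0.708, 0.707, 0.0, 0.0]
wrist_force: [-1.2, 0.5, 4.0]
width: -0.0
finger_force: 1.8
```

Emit:
{"op": "drive_tool", "data": {"deltas": [[[0,0,0.1],0,1],[[0,0,0],0,1]]}}

```text
t: 5.03
position: [0.5773, -0.0074, 0.0983]
ee_rot: [0.708, 0.707, 0.0, 0.0]
wrist_force: [-1.8, 0.7, 4.5]
width: 0.0001
finger_force: 2.0
```

Emit:
{"op": "drive_tool", "data": {"deltas": [[[0,0,0.05],0,1],[[0,0,0],0,1]]}}

```text
t: 5.28
position: [0.5773, -0.0074, 0.0979]
ee_rot: [0.708, 0.707, 0.0, 0.0]
wrist_force: [-1.6, 0.4, 3.8]
width: 0.0001
finger_force: 2.2
```

Emit:
{"op": "drive_tool", "data": {"deltas": [[[0,0,0.04],0,1],[[0,0,0],0,1]]}}

```text
t: 5.52
position: [0.5773, -0.0074, 0.0974]
ee_rot: [0.708, 0.707, 0.0, -0.0]
wrist_force: [-1.7, -0.6, 4.4]
width: 0.0002
finger_force: 2.3
```

Emit:
{"op": "drive_tool", "data": {"deltas": [[[0,0,0.04],0,1],[[0,0,0],0,1]]}}

```text
t: 5.78
position: [0.5773, -0.0074, 0.097]
ee_rot: [0.708, 0.707, 0.0, 0.0]
wrist_force: [-1.1, 0.6, 5.9]
width: -0.0002
finger_force: 2.4
```

Emit:
{"op": "drive_tool", "data": {"deltas": [[[0,0,0.03],0,1],[[0,0,0],0,1]]}}

```text
t: 6.02
position: [0.5773, -0.0074, 0.0967]
ee_rot: [0.708, 0.707, 0.0, 0.0]
wrist_force: [-0.6, 0.2, 5.1]
width: 0.0005
finger_force: 2.4
```

Emit:
{"op": "drive_tool", "data": {"deltas": [[[0,0,0.03],0,1],[[0,0,0],0,1]]}}

```text
t: 6.28
position: [0.5773, -0.0074, 0.0964]
ee_rot: [0.708, 0.707, 0.0, 0.0]
wrist_force: [-1.3, -0.1, 5.0]
width: -0.0
finger_force: 2.5
```

Emit:
{"op": "drive_tool", "data": {"deltas": [[[0,0,0.03],0,1],[[0,0,0],0,1]]}}

```text
t: 6.52
position: [0.5773, -0.0074, 0.0962]
ee_rot: [0.708, 0.707, 0.0, 0.0]
wrist_force: [-2.6, 0.4, 5.6]
width: -0.0003
finger_force: 3.0
```

Emit:
{"op": "drive_tool", "data": {"deltas": [[[0,0,0.03],0,1],[[0,0,0],0,1]]}}

```text
t: 6.78
position: [0.5773, -0.0074, 0.0962]
ee_rot: [0.708, 0.707, 0.0, 0.0]
wrist_force: [-2.6, 0.6, 8.5]
width: 0.0002
finger_force: 4.1
```

Flush: the tip has met the tube top at z 0.0962. I'll ease off slightly and feel towards the tab.

Emit:
{"op": "drive_tool", "data": {"deltas": [[[0.1,0,-0.02],0,1],[[0.1,0,0],0,1],[[0,0,0],0,1]]}}

```text
t: 7.15
position: [0.5776, -0.0059, 0.0963]
ee_rot: [0.708, 0.707, -0.0, 0.001]
wrist_force: [-1.1, -2.9, 5.6]
width: 0.0
finger_force: 2.8
```

Emit:
{"op": "drive_tool", "data": {"deltas": [[[0.1,0,0],0,1],[[0,0,0],0,1]]}}

```text
t: 7.4
position: [0.5777, -0.005, 0.0963]
ee_rot: [0.708, 0.707, 0.0, 0.001]
wrist_force: [0.2, -2.9, 5.9]
width: -0.0
finger_force: 2.7
```

Emit:
{"op": "drive_tool", "data": {"deltas": [[[0.1,0,0],0,1],[[0,0,0],0,1]]}}

```text
t: 7.65
position: [0.5778, -0.0041, 0.0963]
ee_rot: [0.708, 0.707, -0.0, 0.001]
wrist_force: [-0.5, -3.3, 4.9]
width: -0.0005
finger_force: 3.1
```

Emit:
{"op": "drive_tool", "data": {"deltas": [[[0.05,0,0],0,1],[[0,0,0],0,1]]}}

```text
t: 7.9
position: [0.5778, -0.0039, 0.0963]
ee_rot: [0.708, 0.707, -0.0, 0.001]
wrist_force: [-0.3, -3.4, 5.1]
width: 0.0
finger_force: 3.5
```

Emit:
{"op": "drive_tool", "data": {"deltas": [[[0.05,0,0],0,1],[[0,0,0],0,1]]}}

```text
t: 8.15
position: [0.5778, -0.0034, 0.0963]
ee_rot: [0.708, 0.707, -0.0, 0.001]
wrist_force: [-0.8, -4.1, 5.0]
width: 0.0
finger_force: 3.4
```

Emit:
{"op": "drive_tool", "data": {"deltas": [[[0.05,0,0],0,1],[[0,0,0],0,1]]}}

```text
t: 8.4
position: [0.5778, -0.0029, 0.0963]
ee_rot: [0.708, 0.707, -0.0, 0.001]
wrist_force: [0.3, -3.2, 4.8]
width: -0.0001
finger_force: 3.5
```

Emit:
{"op": "drive_tool", "data": {"deltas": [[[0.05,0,0],0,1],[[0,0,0],0,1]]}}

```text
t: 8.65
position: [0.5778, -0.0024, 0.0963]
ee_rot: [0.708, 0.707, -0.0, 0.001]
wrist_force: [0.2, -3.4, 5.5]
width: 0.0
finger_force: 3.4
```

Emit:
{"op": "drive_tool", "data": {"deltas": [[[0.05,0,0],0,1],[[0,0,0],0,1]]}}

```text
t: 8.9
position: [0.5778, -0.0018, 0.0963]
ee_rot: [0.708, 0.707, -0.0, 0.001]
wrist_force: [0.4, -4.9, 5.6]
width: 0.0
finger_force: 3.6
```

Emit:
{"op": "drive_tool", "data": {"deltas": [[[0.05,0,0],0,1],[[0,0,0],0,1]]}}

```text
t: 9.15
position: [0.5778, -0.0014, 0.0963]
ee_rot: [0.708, 0.707, -0.0, 0.001]
wrist_force: [0.1, -6.5, 4.7]
width: -0.0002
finger_force: 4.0
```

Emit:
{"op": "drive_tool", "data": {"deltas": [[[0.05,0,0],0,1],[[0,0,0],0,1]]}}

```text
t: 9.4
position: [0.5778, -0.0012, 0.0963]
ee_rot: [0.708, 0.707, -0.0, 0.001]
wrist_force: [-1.3, -6.8, 5.6]
width: -0.0
finger_force: 4.6
```

Emit:
{"op": "drive_tool", "data": {"deltas": [[[0.05,0,0],0,1],[[0,0,0],0,1]]}}

```text
t: 9.65
position: [0.5778, -0.001, 0.0963]
ee_rot: [0.708, 0.706, -0.001, 0.001]
wrist_force: [-0.1, -9.3, 5.3]
width: 0.0001
finger_force: 5.2
```

Emit:
{"op": "drive_tool", "data": {"deltas": [[[0.05,0,0],0,1],[[0,0,0],0,1]]}}

```text
t: 9.9
position: [0.5778, -0.0008, 0.0963]
ee_rot: [0.708, 0.706, -0.001, 0.002]
wrist_force: [-0.8, -10.0, 4.5]
width: 0.0005
finger_force: 5.8
```

Emit:
{"op": "drive_tool", "data": {"deltas": [[[0.05,0,0],0,1],[[0,0,0],0,1]]}}

```text
t: 10.15
position: [0.5779, -0.0001, 0.0963]
ee_rot: [0.708, 0.706, -0.001, 0.002]
wrist_force: [-0.3, -9.8, 4.3]
width: -0.0004
finger_force: 5.2
```

Force is at its plateau and the tube is starting to move, so the rim is riding over the dome.

Emit:
{"op": "drive_tool", "data": {"deltas": [[[0.05,0,0],0,1],[[0,0,0],0,1],[[0.05,0,0],0,1],[[0,0,0],0,1]]}}

```text
t: 10.65
position: [0.5779, 0.002, 0.0963]
ee_rot: [0.708, 0.706, 0.0, 0.001]
wrist_force: [0.9, -3.0, 4.5]
width: -0.0002
finger_force: 3.4
```

Emit:
{"op": "drive_tool", "data": {"deltas": [[[0.05,0,0],0,1],[[0,0,0],0,1],[[0.05,0,0],0,1],[[0,0,0],0,1]]}}

```text
t: 11.15
position: [0.5778, 0.0032, 0.0963]
ee_rot: [0.708, 0.707, 0.0, 0.001]
wrist_force: [1.9, -4.3, 5.8]
width: -0.0
finger_force: 3.7
```

Emit:
{"op": "drive_tool", "data": {"deltas": [[[0.1,0,0],0,1],[[0.1,0,0],0,1],[[0.1,0,0],0,1],[[0.1,0,0],0,1],[[0.1,0,0],0,1],[[0,0,0],0,1]]}}

```text
t: 11.9
position: [0.5779, 0.0089, 0.0963]
ee_rot: [0.708, 0.707, 0.001, 0.001]
wrist_force: [3.5, -1.1, 6.0]
width: 0.0001
finger_force: 3.3
```

Emit:
{"op": "drive_tool", "data": {"deltas": [[[0.1,0,-0.1],0,1],[[0.1,0,0],0,1],[[0.1,0,0],0,1],[[0.1,0,0],0,1],[[0,0,0],0,1]]}}

```text
t: 12.52
position: [0.5769, 0.0129, 0.0967]
ee_rot: [0.708, 0.707, -0.0, -0.001]
wrist_force: [0.8, -0.5, -0.7]
width: -0.0
finger_force: 0.7
```

Emit:
{"op": "drive_tool", "data": {"deltas": [[[0.1,0,0],0,1],[[0.1,0,0],0,1],[[0,0,0],0,1]]}}

```text
t: 12.9
position: [0.5771, 0.0148, 0.097]
ee_rot: [0.708, 0.707, -0.0, -0.0]
wrist_force: [0.7, -0.6, 0.1]
width: 0.0001
finger_force: 0.7
```

```bash
python3 - <<'E'
from plant import robot
from h import *
s=robot.snapshot('side');cv2.imwrite('pics/s2.png',cv2.resize(s['color'][130:280,220:420],(800,600),interpolation=cv2.INTER_CUBIC))
st=robot.get_state();print(st['t'],st['position'],st['wrist_force'],st['finger_force'])
E
```

```text
12.95 [0.57721807 0.01483181 0.09704829] [-0.61983482 -1.19270537 -0.92901239] 0.5873402953147888
```

View pics/s2.png

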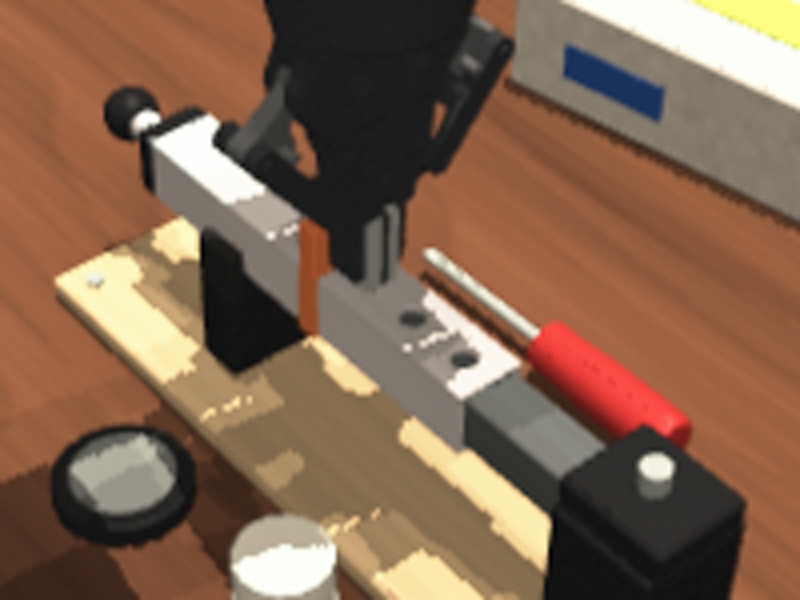

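The picture shows the tube extended about halfway: the tab at (313,275) has the fingertip behind it at (370,270), and two open holes at (413,319) and (465,358). Sliding on.

Emit:
{"op": "drive_tool", "data": {"deltas": [[[0.1,0,0],0,1],[[0.1,0,0],0,1],[[0.1,0,0],0,1],[[0.1,0,0],0,1],[[0.1,0,0],0,1],[[0,0,0],0,1]]}}

```text
t: 13.7
position: [0.5774, 0.02, 0.0971]
ee_rot: [0.708, 0.707, 0.0, -0.0]
wrist_force: [0.2, -0.2, 0.3]
width: -0.0001
finger_force: 0.2
```

Emit:
{"op": "drive_tool", "data": {"deltas": [[[0.1,0,0],0,1],[[0.1,0,0],0,1],[[0.1,0,0],0,1],[[0.05,0,0],0,1],[[0,0,0],0,1]]}}

```text
t: 14.32
position: [0.5773, 0.0232, 0.097]
ee_rot: [0.708, 0.707, 0.0, -0.0]
wrist_force: [0.8, 0.2, -0.1]
width: -0.0001
finger_force: 0.0
```

Emit:
{"op": "drive_tool", "data": {"deltas": [[[0.05,0,0],0,1],[[0.05,0,0],0,1],[[0,0,0],0,1]]}}

```text
t: 14.7
position: [0.5773, 0.0241, 0.097]
ee_rot: [0.708, 0.707, 0.0, -0.0]
wrist_force: [-0.9, 0.2, -0.2]
width: -0.0001
finger_force: 0.0
```

Emit:
{"op": "drive_tool", "data": {"deltas": [[[0.05,0,0],0,1],[[0.05,0,0],0,1],[[0,0,0],0,1]]}}

```text
t: 15.08
position: [0.5773, 0.0251, 0.097]
ee_rot: [0.708, 0.707, -0.0, -0.0]
wrist_force: [0.1, -0.2, 0.1]
width: -0.0001
finger_force: 0.0
```

```bash
python3 - <<'E'
from plant import robot
from h import *
s=robot.snapshot('side');cv2.imwrite('pics/s3.png',cv2.resize(s['color'][160:250,270:390],(800,600),interpolation=cv2.INTER_CUBIC))
st=robot.get_state();print(st['t'],st['position'],st['wrist_force'],st['finger_force'])
E
```

```text
15.125 [0.57731276 0.0251166  0.097033  ] [-0.58624282 -0.75092961 -0.39753894] 0.03255742136389017
```

View pics/s3.png

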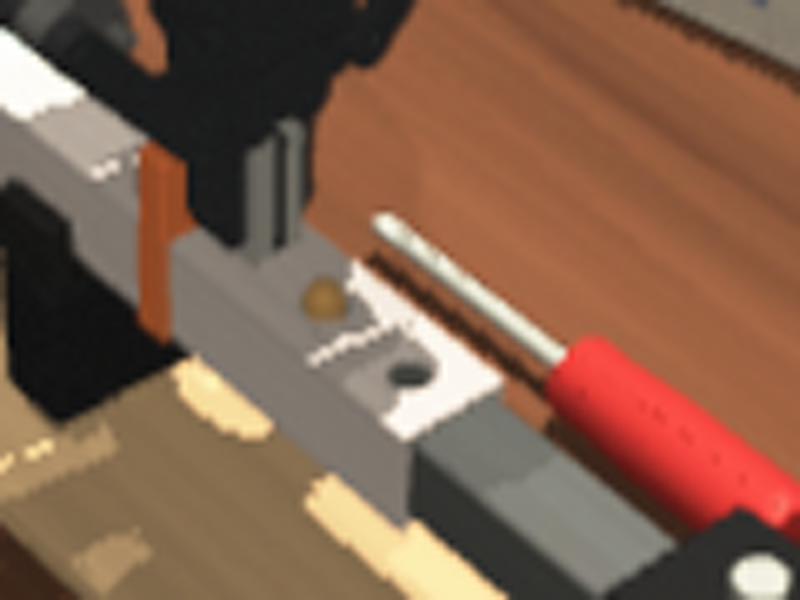

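The button (325,298) is up in the next hole with one open hole left at (412,373), and there is no contact force. Backing off slightly and lifting.

Emit:
{"op": "drive_tool", "data": {"deltas": [[[-0.1,0,-0.1],0,1],[[0,0,-0.5],0,1],[[0,0,-1.5],0,1],[[0,0,-3],0,1],[[0,0,-4],0,1],[[0,0,-4],0,1],[[0,0,0],0,1]]}}

```text
t: 16.0
position: [0.5784, 0.024, 0.2323]
ee_rot: [0.708, 0.707, 0.002, 0.003]
wrist_force: [-0.4, -0.5, 0.4]
width: 0.0001
finger_force: 0.0
```

```bash
python3 - <<'E'
from plant import robot
from h import *
st=robot.get_state();print(st['t'],st['position'])
s=robot.snapshot('side');P=pts(s);c=s['color'].astype(int)
m=(abs(P[...,0]-.578)<.006)&(P[...,2]>.09)&(P[...,1]>-.02)&(P[...,1]<.02)
cv2.imwrite('pics/s4.png',cv2.resize(s['color'][160:250,270:390],(800,600),interpolation=cv2.INTER_CUBIC))
Q=P[m];print('crown z',np.sort(Q[(abs(Q[:,1]+.002)<.006)][:,2])[-5:],'flat',np.median(Q[:,2]))
o=(c[...,2]>80)&(c[...,0]<60)&(c[...,1]<160)&(P[...,2]>.11)&(P[...,2]<.125)&(abs(P[...,0]-.577)<.03)&(abs(P[...,1])<.08);
print('tab y min/max now',np.percentile(P[o][:,1],[2,98]))
s0=pickle.load(open('side.pkl','rb'));P0=pts(s0);c0=s0['color'].astype(int)
o=(c0[...,2]>80)&(c0[...,0]<60)&(c0[...,1]<160)&(P0[...,2]>.11)&(P0[...,2]<.125)&(abs(P0[...,0]-.577)<.03)&(abs(P0[...,1])<.08);print('before',np.percentile(P0[o][:,1],[2,98]))
E
```

```text
16.0 [0.57839196 0.0240111  0.23228248]
crown z [0.10324975 0.10513246 0.40639266 0.406406   0.40643458] flat 0.3127397894774545
tab y min/max now [0.03567006 0.04580515]
before [0.00651735 0.01456981]
```

View pics/s4.png

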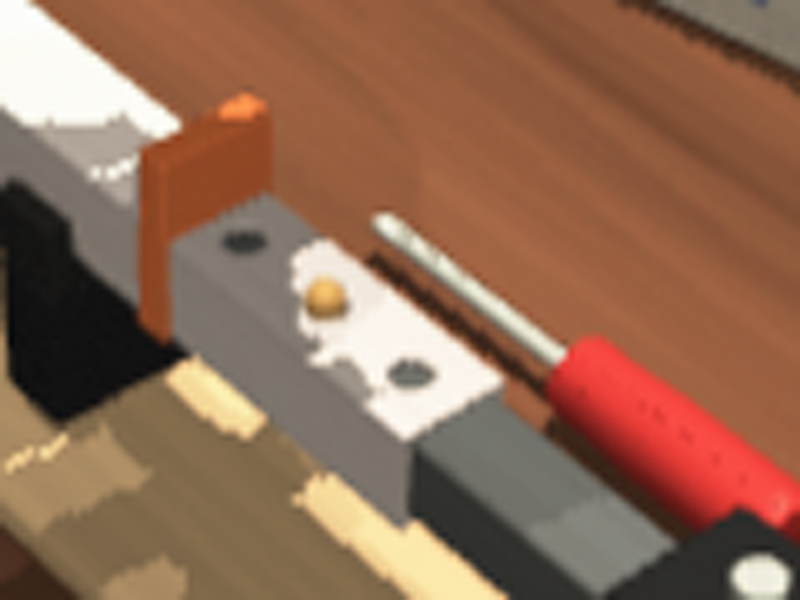

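The button stands fully up in the middle hole at (325,298), between the vacated hole at (243,242) and the remaining one at (412,373). The tab has moved about 30 mm and the gripper is clear.

```bash
python3 -c "
from plant import robot
print(robot.sign_off())"
```

```text
the job is handed in; nothing more can be done
None
```

The outer tube is out one hole (about 30 mm) with the snap button popped up and locked in the next hole, the gripper is clear of everything, and the job is handed in; the verdict was not reported back to me.

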